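# Move the row of hinge cartons to the new steel rack in the same order

## Robot

A 6-joint arm with a two-finger parallel gripper is mounted at the origin on the work surface. World frame = base frame: x ahead of the robot, y to its left, z up, the work surface at z = 0. Lengths are in mm, angles in rad, forces in N, time in s.
With the tool pointing down it reaches from about 350 to 975 mm from the base axis. Payload 7.1 kg.
Tool frame: the origin (TCP) lies at the very end of the fingers, on their centre line; the grasp point (between the pads) lies tcp_to_grasp behind it (tcp_to_grasp is the distance from the TCP to the grasp point, in mm); z points along the fingers, x is the direction in which the jaws open and shut, and the axes are right-handed (so a half turn about z gives the same grasp; the last joint's range is limited). The gripper opens to 88 mm and grips with 3 to 60 N. Pads are 20 mm wide; open, the fingers measure 115 mm over their backs; the gripper's body (75 mm by 178 mm) begins 61 mm behind the grasp point.
Start: joints at [1.087, 0.423, 1.63, -0, 1.089, -0.019], TCP at [280.12, 558.693, 222.675] pointing down, gripper open.
Joint ranges: [-3, 3], [-0.9, 2.11], [0.09, 2.58], [-1.31, 4.45], [0.11, 2.69], [-2.54, 2.54]. Speed limits (rad/s): [2.39, 2.39, 3.01, 3.14, 3.14, 3.14].

## Interface

Orientations are given as a rotation vector (axis times angle).
In Python, from workcell import get_obs, get_image, close_job, recognise, mark_of, tcp_to_grasp gives the robot as it stands. The module is installed in compiled form; this text tells all that it offers.
- The arm moves only by the tool move_arm, never from a script. Its argument "motion" is a list of rows, each a list of 7 numbers: the shift along the world's x, y, z in mm, then the turn, a rotation vector about the world's x, y, z in rad, then the finger opening in mm, from 0 to 87.8. A call has 1 to 5 rows; each row is the pose to reach, as a shift and turn from the pose commanded when the call began; what a row does not reach only later rows make up. A row lasts 1/12 s, in which the tool goes at most 41.7 mm and 7.16 degrees, less where a joint would pass 70% of its speed; a pose out of reach is approached as far as the arm can. A call with a gripper value outside its range is refused whole. The fingers move at their own pace and stop on an object; the grip force is fixed at half the most. Time passes only in rows, so rows that repeat a pose let the fingers close. It gives the time, the measured TCP pose, the force and the opening at its end, in the units of the state.
- get_obs(): the state, without advancing time (a new reading comes with each control period).
- get_image(name): name is "side" or "top" or "wrist"; returns a dict with "color" (420x560x3 uint8, red, green, blue), "mtx" (3x3 intrinsics, pixels), "k1" (the pictures are not rectified: a ray, as slopes to the right and down, at radius r is drawn at 1 + k1 r^2 times it, then the intrinsics apply), "camera_from_world" (4x4, takes a point from world to camera coordinates). Camera axes: x right, y up, looking along -z (the intrinsics and any distortion apply to the point x, -y, -z); pixel columns grow to the right and rows downward; lengths in mm; the calibration is good to about 2 mm. A picture is of the moment at which its call begins. There is no depth.
- close_job(): hands the job in, once; it reports no verdict.
Trained networks look in a picture, given as the dict that the camera call returned (one of the last four; its "shot" number tells which), for a name from the list of things; names that differ only in an ending like _2 or _b are one class to them, and where a whole thing is asked for, a point or a joint stands for the part that bears it (a point fixed in the world has none). Each returns a list of dicts, best first, with "p" (0 to 1); they miss things now and then, are a little off and sometimes report something else, mostly with a low value. They report only what shows in the picture. A call takes as long as a camera call. They do not tell look-alikes from the thing itself.
- recognise(picture, label): "bbox" ([centre column, centre row, width, height] in pixels, round what is visible of it).
- mark_of(picture, label): "location" ([row, column] in pixels: a listed point, or the origin of a listed thing).
The state is a dict: "t": time; "qpos": joint angles; "qvel": joint speeds; "joint_torque": joint torques, N m; "ee_pos": TCP position; "orientation": TCP orientation; "ft_force": force on the tool from outside, world axes, zero at the start; "moment": the same for the moment, N m; "width": finger opening in mm.
Only numpy, scipy, OpenCV 4.12 (cv2) and the standard library are available. Lean on these libraries where they do the work, as an engineer would, in place of code of your own. Each camera call takes 0.05 s, during which the arm holds its last target. There are 200 camera calls.

## Task

The old white rack is going: move its four cartons of fittings over to the empty steel rack, one to a bay, keeping the same order from left to right as they stand now. Keep every carton upright, set it down on the bay floor rather than dropping it, and leave it standing straight in its bay with the label end to the front (towards you), as it is in the old rack.

Things in the scene. Friction and masses are not known exactly. Their poses are not given: they have to be found in the camera images.
- carton_a: Loose closed cardboard carton, the thinnest of the four: 120 mm long (its x), 26 mm thick (its y), 104 mm high (its z), about 260 g. Origin: centre of its underside; z up. Its -x end carries the blank white label, which is folded over onto the front 26 mm of the top.
- carton_b: Loose closed cardboard carton, the second thinnest and tallest of the four: 100 mm long (its x), 32 mm thick (its y), 122 mm high (its z), about 320 g. Origin: centre of its underside; z up. Its -x end carries the blank white label, which is folded over onto the front 26 mm of the top.
- carton_c: Loose closed cardboard carton, the second thickest and lowest of the four: 112 mm long (its x), 38 mm thick (its y), 96 mm high (its z), about 380 g. Origin: centre of its underside; z up. Its -x end carries the blank white label, which is folded over onto the front 26 mm of the top.
- carton_d: Loose closed cardboard carton, the thickest and shortest in length of the four: 92 mm long (its x), 44 mm thick (its y), 112 mm high (its z), about 440 g. Origin: centre of its underside; z up. Its -x end carries the blank white label, which is folded over onto the front 26 mm of the top.
- old_bay_a: The white board bay of the old rack in which carton_a stands at the start (fixed; it stays behind). Made like the bays of the new rack. Origin: centre of its underside; the bay floor is 3 mm higher; axes parallel to old_rack's.
- old_bay_b: The white board bay of the old rack in which carton_b stands at the start (fixed; it stays behind). Made like the bays of the new rack. Origin: centre of its underside; the bay floor is 3 mm higher; axes parallel to old_rack's.
- old_bay_c: The white board bay of the old rack in which carton_c stands at the start (fixed; it stays behind). Made like the bays of the new rack. Origin: centre of its underside; the bay floor is 3 mm higher; axes parallel to old_rack's.
- old_bay_d: The white board bay of the old rack in which carton_d stands at the start (fixed; it stays behind). Made like the bays of the new rack. Origin: centre of its underside; the bay floor is 3 mm higher; axes parallel to old_rack's.
- old_rack: Rack of white-faced board, full at the start: a row of four equal bays, open to the front (-x). Fixed, left or right of the robot, turned up to 0.1 rad. Origin: table level, middle of its rear edge; x to the rear, y left, z up. Bay centres at x -90, y +114, +38, -38, -114 mm (left to right seen from the robot); bay floors 33 mm, rear board 115 mm above the table. Any carton may stand in any bay.
- new_rack: Grey steel rack, empty at the start, beside the old one; fixed, turned up to 0.1 rad. Origin: table level, middle of rear edge; x to the rear, y left, z up. Bay centres at x -90, y +114, +38, -38, -114 mm (left to right seen from the robot). Bays open to the front (-x), 66 mm wide, 156 deep inside, floor 33 mm above the table, walls up to 78 mm, rear rail up to 111.
There are look-alikes about, which are no part of the job. What is shaped like the carton_c but purple is not meant.

How it is judged:
By the outcome, as a careful person would: the job done as asked, in the order asked, and still so for the second after the job is handed in, with the robot touching nothing.
It also fails if it takes over 109 s, if anything falls off the work surface, if the arm or the gripper's body presses on something with over 40 N, if the wrist force passes 120 N, or if a joint passes its speed limit or range.

## Working session

There is one attempt and no reset: what is moved stays moved. The work goes in short steps, Python scripts to look and compute and a tool call to move; the robot and the scene stay as the last step left them, time stands still between calls to the robot, and variables do not carry over. Pictures are saved under pics/ and viewed, about 12 in all and at most 16, crops included, and the job is handed in when it is done.

Besides the shell and the picture viewer there is one more tool, called after "Request:" as name(argument=value, ...) on one line, values as JSON. move_arm: Moves the arm, as the interface text tells. Its arguments: {"type":"object","properties":{"motion":{"type":"array"}},"required":["motion"]}

```bash
mkdir -p pics; python3 - <<'E'
from workcell import *
import cv2
print(get_obs(), tcp_to_grasp)
for n in("top","side"):
    p=get_image(n); cv2.imwrite(f"pics/{n}0.png",p["color"][:,:,::-1])
    print(n,p["mtx"].tolist(),p["k1"],p["camera_from_world"].round(4).tolist())
    for l in("carton_a","old_bay_a","old_rack","new_rack"):
        print(l,[(round(d["p"],2),[round(float(v),1) for v in d["location"]]) for d in mark_of(p,l)])
    print([(round(d["p"],2),[round(float(v)) for v in d["bbox"]]) for d in recognise(p,"carton_a")])
E
```

```text
{'t': 0.0, 'qpos': array([ 1.08696777e+00,  4.23845369e-01,  1.63068235e+00, -2.00021870e-05,
        1.08861468e+00, -1.89789677e-02]), 'qvel': array([ 0.00040858,  0.00150091, -0.00022842,  0.00055415,  0.00082195,
       -0.00068637]), 'joint_torque': array([-2.77280953e-03, -5.44635987e+01, -2.73654217e+01,  6.40771771e-02,
        2.31547997e-02, -1.69336395e-04]), 'ee_pos': array([279.88982537, 558.19973502, 221.9018846 ]), 'orientation': array([ 2.67269801e+00,  1.64961637e+00, -2.08073264e-03]), 'ft_force': array([ 0.16302781,  0.30353849, -0.29492179]), 'moment': array([0.00767039, 0.03977173, 0.00897517]), 'width': 88.2487373518185} 18.700000000000003
top [[450.2524969595631, 0.0, 277.1222428344771], [0.0, 450.2524969595631, 209.7379425613237], [0.0, 0.0, 1.0]] -0.08898051029597617 [[-0.0003, -0.9999, 0.0149, 77.1326], [0.9957, 0.0011, 0.093, -486.1013], [-0.093, 0.0148, 0.9956, -1301.4459], [0.0, 0.0, 0.0, 1.0]]
carton_a [(0.98, [188.8, 246.5]), (0.95, [261.5, 117.1]), (0.88, [193.2, 199.6]), (0.71, [189.3, 219.5]), (0.61, [192.4, 271.6]), (0.6, [220.3, 145.9]), (0.29, [19
[... 400 characters left out ...]
3955304], [0.0, 378.92234505421436, 206.6303499599816], [0.0, 0.0, 1.0]] -0.08685937798627134 [[0.7698, -0.638, -0.0177, -330.3314], [0.4466, 0.5187, 0.729, -302.3953], [-0.456, -0.5691, 0.6842, -757.5124], [0.0, 0.0, 0.0, 1.0]]
carton_a [(0.9, [157.6, 193.6]), (0.77, [187.5, 274.6]), (0.72, [163.9, 146.3]), (0.7, [201.4, 291.5]), (0.69, [188.0, 268.0]), (0.64, [165.2, 237.2]), (0.6, [171.9, 251.4])]
old_bay_a [(0.85, [179.8, 252.6]), (0.6, [200.2, 289.9]), (0.57, [191.0, 267.2])]
old_rack []
new_rack [(0.58, [265.6, 395.8])]
[(0.97, [192, 145, 38, 33]), (0.95, [142, 155, 39, 30]), (0.85, [290, 182, 37, 54]), (0.69, [253, 163, 42, 50]), (0.57, [272, 174, 32, 43]), (0.56, [235, 149, 34, 43])]
```

```bash
python3 - <<'E'
import cv2
t=cv2.imread("pics/top0.png"); s=cv2.imread("pics/side0.png")
c=t[130:290,90:450]; cv2.imwrite("pics/top0c.png",cv2.resize(c,None,fx=2.2,fy=2.2,interpolation=cv2.INTER_CUBIC))
E
```

```text
(no output)
```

View pics/top0.png

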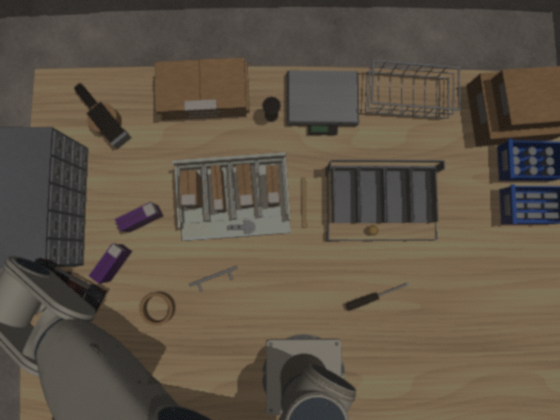

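View pics/side0.png

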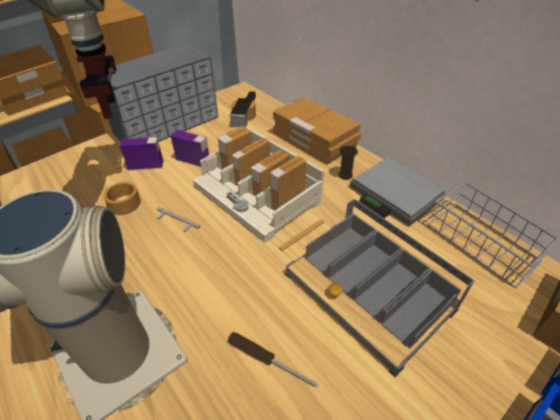

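View pics/top0c.png

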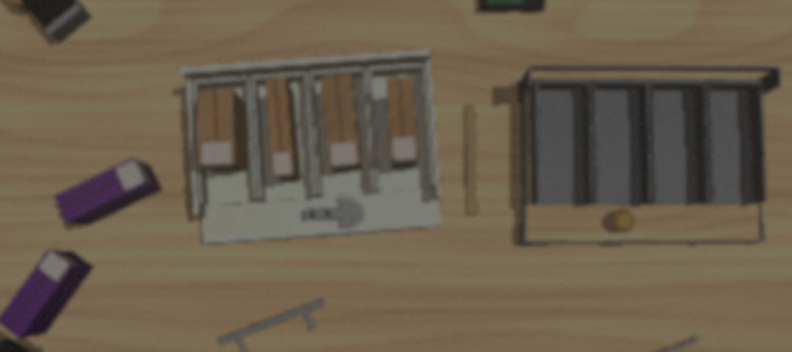

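Old rack at top-image (232,195) with four brown cartons (labels to the front), empty steel rack at (382,200). The two purple cartons at (137,217) and (110,263) are the look-alikes and are not touched. Now approximate positions.

```bash
cat > h.py <<'E'
import numpy as np, cv2
from workcell import *
def cam(p):
    M=np.array(p["camera_from_world"]); F=np.diag([1,-1,-1.])
    R=F@M[:3,:3]; t=F@M[:3,3]; return R,t,np.array(p["mtx"]),np.array([p["k1"],0,0,0.])
def proj(p,X):
    R,t,K,d=cam(p); return cv2.projectPoints(np.float64(X).reshape(-1,1,3),cv2.Rodrigues(R)[0],t,K,d)[0][:,0]
def back(p,uv,z):
    R,t,K,d=cam(p); u=cv2.undistortPoints(np.float64(uv).reshape(-1,1,2),K,d,None,None)[:,0]
    r=np.c_[u,np.ones(len(u))]@R; c=-R.T@t
    return c+r*((z-c[2])/r[:,2])[:,None]
E
python3 - <<'E'
from h import *
p=get_image("top")
mk=lambda uv,z:print(z,back(p,uv,z).round(0).tolist())
mk([[232.4,161.6],[381.7,165.3]],0)
mk([[195,192],[220.5,193.5],[247.6,191.1],[271.6,192.5]],30)
c=lambda l:[[90+x/2.2,130+y/2.2] for x,y in l]
mk(c([[185,70],[428,53]]),115)   # old rear board ends
mk(c([[523,69],[777,69]]),111)   # new rear rail
mk(c([[535,205],[588,205],[643,205],[700,205],[762,205]]),33)
mk(c([[202,166],[233,166],[198,88],[232,88]]),145)
mk([[371,230]],20)
w=get_image("wrist");print(w["mtx"],w["k1"],back(w,[[0,0],[560,0],[560,420],[0,420],[280,210]],130).round())
E
```

```text
0 [[634.0, 212.0, 0.0], [624.0, -242.0, 0.0]]
30 [[537.0, 318.0, 30.0], [533.0, 243.0, 30.0], [540.0, 164.0, 30.0], [536.0, 94.0, 30.0]]
115 [[610.0, 364.0, 115.0], [632.0, 58.0, 115.0]]
111 [[613.0, -62.0, 111.0], [615.0, -390.0, 111.0]]
33 [[446.0, -86.0, 33.0], [446.0, -157.0, 33.0], [446.0, -231.0, 33.0], [446.0, -308.0, 33.0], [446.0, -393.0, 33.0]]
145 [[486.0, 334.0, 145.0], [486.0, 296.0, 145.0], [582.0, 341.0, 145.0], [582.0, 299.0, 145.0]]
20 [[426.0, -200.0, 20.0]]
[[351.65464761   0.         283.17129153]
 [  0.         351.65464761 208.3472719 ]
 [  0.           0.           1.        ]] -0.03525818905492553 [[ 65. 455. 130.]
 [232. 788. 130.]
 [579. 699. 130.]
 [343. 228. 130.]
 [278. 557. 130.]]
```

Request:
move_arm(motion=[[20,-32,30,0,0,0.1,88],[40,-64,60,0,0,0.2,88],[60,-96,90,0,0,0.3,88],[80,-128,100,0,0,0.4,88],[100,-160,100,0,0,0.536,88]])

```text
t: 1.12
ee_pos: [374.4, 410.2, 324.6]
orientation: [2.156, 2.285, 0.009]
ft_force: [1.4, 0.6, -0.7]
width: 87.9
```

Request:
move_arm(motion=[[22,-34,0,0,0,0,70],[45,-68,0,0,0,0,70],[68,-102,0,0,0,0,70],[90,-136,0,0,0,0,70],[110,-170,0,0,0,0,70]])

```text
t: 1.53
ee_pos: [483.9, 238.5, 321.4]
orientation: [2.163, 2.278, 0.001]
ft_force: [0.3, -0.2, -0.5]
width: 69.8
```

```bash
python3 - <<'E'
from h import *
o=get_obs();print(o["t"],o["ee_pos"],o["orientation"],o["qpos"])
w=get_image("wrist");R,t,_,_=cam(w);print(-R.T@t,R)
cv2.imwrite("pics/w1.png",cv2.resize(w["color"][:,:,::-1],(800,600),interpolation=cv2.INTER_CUBIC))
np.save("w1.npy",w,allow_pickle=True)
E
```

```text
1.5333 [483.91830882 238.52690449 321.4276288 ] [2.16260453e+00 2.27826326e+00 1.24996806e-03] [ 4.35923261e-01  1.91977464e-01  1.71722510e+00 -4.55085573e-05
  1.23151771e+00 -1.18693451e+00]
[411.39540379 234.24084228 482.61765353] [[-5.19973691e-02  9.98647216e-01 -1.07000527e-04]
 [ 9.62508547e-01  5.01442704e-02  2.66576161e-01]
 [ 2.66220907e-01  1.37582701e-02 -9.63813851e-01]]
```

View pics/w1.png

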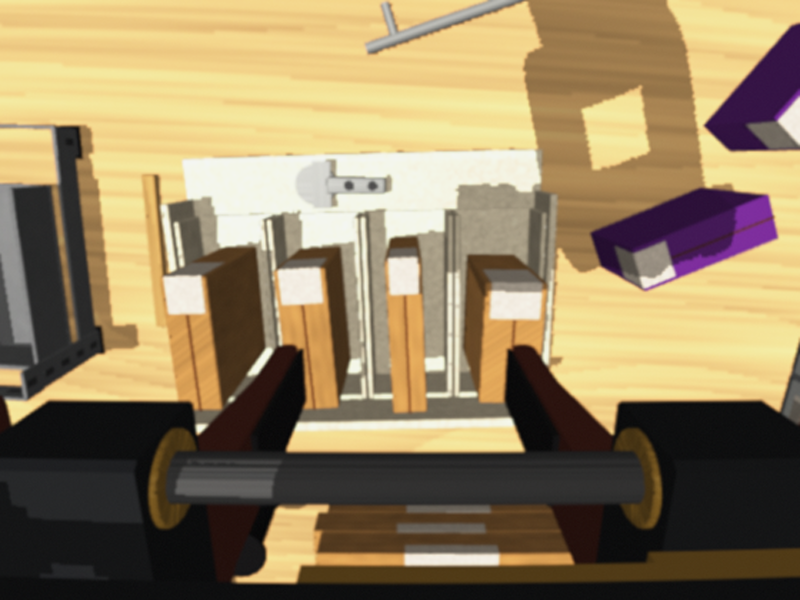

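The wrist view shows the four cartons, from world left to right, at about display px (515,290), (405,270), (302,285) and (185,295). I'll enlarge to read the label corners.

```bash
python3 - <<'E'
from h import *
w=np.load("w1.npy",allow_pickle=True).item()
c=w["color"][160:295,110:390,::-1]
b=cv2.resize(c,(784,378),interpolation=cv2.INTER_CUBIC)
for i in range(0,784,56): cv2.line(b,(i,0),(i,6 if i%280 else 14),(0,0,255),1)
cv2.imwrite("pics/w1c.png",b)
E
```

```text
(no output)
```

View pics/w1c.png

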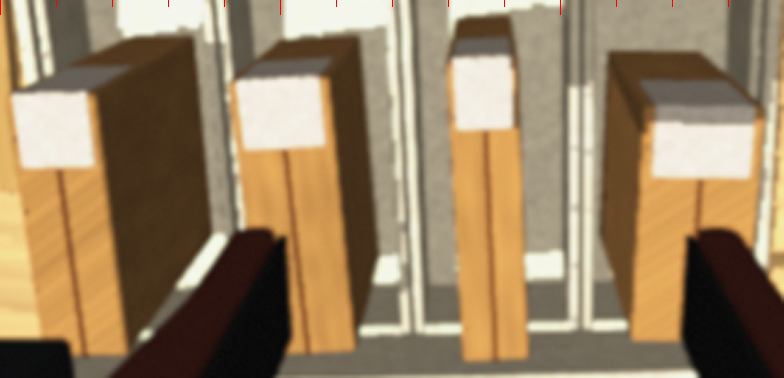

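```bash
python3 - <<'E'
from h import *
w=np.load("w1.npy",allow_pickle=True).item()
T={1:[(640,105),(762,103),(632,340),None],2:[(449,57),(516,55),(462,360),(528,358)],3:[(233,82),(330,76),None,(357,349)],4:[(12,94),(95,92),(42,352),(127,354)]}
S=dict(a=(120,26,104),b=(100,32,122),c=(112,38,96),d=(92,44,112))
f=lambda q,z:back(w,[[110+q[0]/2.8,160+q[1]/2.8]],z)[0,:2]
for k,v in T.items():
    for n,(L,t,h) in S.items():
        P=[None if q is None else f(q,h+33) for q in v]
        wd=np.linalg.norm(P[0]-P[1]); l=[np.linalg.norm(P[i]-P[i+2]) for i in(0,1) if P[i+2] is not None]
        print(k,n,"w %.1f/%d"%(wd,t),"L",np.round(l,1),L,[None if x is None else x.round(1).tolist() for x in P])
E
```

```text
1 a w 44.2/26 L [93.6] 120 [[492.6, 294.6], [489.5, 338.7], [586.0, 300.4], None]
1 b w 41.9/32 L [88.8] 100 [[488.3, 291.4], [485.4, 333.3], [576.9, 296.9], None]
1 c w 45.3/38 L [95.8] 112 [[494.4, 296.0], [491.3, 341.1], [590.1, 301.9], None]
1 d w 43.2/44 L [91.5] 92 [[490.7, 293.2], [487.7, 336.3], [582.0, 298.8], None]
2 a w 23.9/26 L [119.8 119.8] 120 [[478.6, 224.9], [476.6, 248.7], [598.0, 235.0], [595.8, 260.6]]
2 b w 22.6/32 L [113.6 113.5] 100 [[475.1, 225.4], [473.2, 247.9], [588.3, 235.0], [586.2, 259.2]]
2 c w 24.4/38 L [122.6 122.5] 112 [[480.1, 224.7], [478.1, 249.0], [602.3, 235.0], [600.0, 261.2]]
2 d w 23.3/44 L [117. 117.] 92 [[477.0, 225.1], [475.1, 248.4], [593.7, 235.0], [591.5, 260.0]]
3 a w 35.1/26 L [108.3] 120 [[491.7, 147.7], [487.7, 182.6], None, [595.4, 194.1]]
3 b w 33.3/32 L [102.7] 100 [[487.5, 152.2], [483.7, 185.3], None, [585.8, 196.1]]
3 c w 35.9/38 L [110.8] 112 [[493.5, 145.7], [489.5, 181.4], None, [599.7, 193.1]]
3 d w 34.3/44 L [105.8] 92 [[489.8, 149.7], [485.9, 183.8], None, [591.2, 195.0]]
4 a w 30.6/26 L [103.6 104.9] 120 [[500.2, 66.9], [497.9, 97.4], [603.8, 70.6], [602.6, 104.1]]
4 b w 29.0/32 L [98.2 99.5] 100 [[495.6, 75.6], [493.4, 104.6], [593.8, 79.1], [592.7, 110.9]]
4 c w 31.3/38 L [106.  107.4] 112 [[502.3, 63.1], [499.9, 94.3], [608.2, 66.8], [607.1, 101.1]]
4 d w 29.9/44 L [101.2 102.5] 92 [[498.2, 70.8], [495.9, 100.6], [599.3, 74.4], [598.2, 107.1]]
```

Thickness and length identify, left to right: d, a, c, b. Next I'll look at the new rack from above.

Request:
move_arm(motion=[[0,-41,0,0,0,0,70],[0,-82,0,0,0,-0.02,70],[0,-123,0,0,0,-0.04,70],[0,-164,0,0,0,-0.06,70],[0,-205,0,0,0,-0.07,70]])

```text
t: 2.0
ee_pos: [482.5, 33.8, 321.3]
orientation: [2.242, 2.201, 0.001]
ft_force: [0.8, -0.6, -0.1]
width: 70.3
```

Request:
move_arm(motion=[[0,-41,0,0,0,0,70],[0,-82,0,0,0,0,70],[0,-123,0,0,0,0,70],[0,-164,0,0,0,0,70],[0,-205,0,0,0,0,70]])

```text
t: 2.42
ee_pos: [482.6, -171.5, 321.4]
orientation: [2.241, 2.201, 0.001]
ft_force: [1.5, -0.1, -0.2]
width: 69.8
```

Request:
move_arm(motion=[[0,-30,0,0,0,0,70],[0,-30,0,0,0,0,70]])

```text
t: 2.58
ee_pos: [483.0, -204.2, 321.2]
orientation: [2.245, 2.196, -0.001]
ft_force: [0.8, 0.5, -0.7]
width: 70.1
```

```bash
python3 - <<'E'
from h import *
o=get_obs();print(o["t"],o["ee_pos"],o["orientation"],o["qpos"],o["qvel"])
w=get_image("wrist")
np.save("w2.npy",w,allow_pickle=True)
c=w["color"][80:325,60:480,::-1]
cv2.imwrite("pics/w2.png",cv2.resize(c,(798,466),interpolation=cv2.INTER_CUBIC))
E
```

```text
2.5833 [ 482.95945061 -204.15583984  321.16970388] [ 2.24464139e+00  2.19566218e+00 -1.26173727e-03] [-4.21839129e-01  1.67121676e-01  1.74848072e+00 -1.43006419e-03
  1.22476522e+00 -1.97009095e+00] [ 0.07210485 -0.02178534  0.0389279   0.03741492  0.01074712  0.08482314]
```

View pics/w2.png

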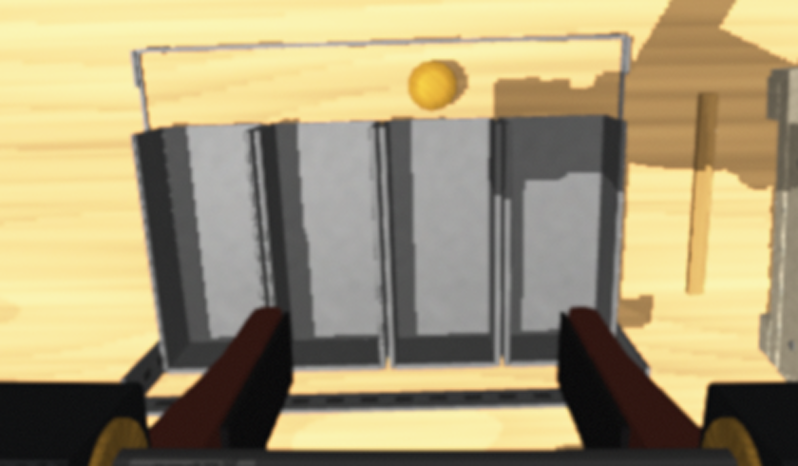

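The new rack's bays are empty (dividers at crop columns 135, 256, 379, 497 and 625). The yellow ball at (434,85) lies in front of the rack and out of the way.

```bash
python3 - <<'E'
from h import *
w=np.load("w2.npy",allow_pickle=True).item()
f=lambda q,z:back(w,[[60+x/1.9,80+y/1.9] for x,y in q],z)[:,:2].round(1)
F=f([(138,134),(256,127),(380,122),(497,119),(622,119)],78); B=f([(165,368),(388,364),(501,362)],78)
print(F.tolist(),B.tolist()); print("div dir",(B-F[[0,2,3]]).tolist())
t=get_image("top"); 
p=f([(150,407),(620,398)],111);print("rail",p.tolist())
w1=np.load("w1.npy",allow_pickle=True).item()
from scipy.optimize import least_squares
# model: wall top front/back midpoints local x -168?; fit yaw,y from dividers
def model(v):
    c,s=np.cos(v[2]),np.sin(v[2]); R=np.array([[c,-s],[s,c]])
    X=[(v[3],y) for y in(-152,-76,0,76,152)]+[(v[4],y) for y in(-152,0,76)]
    return np.array(X)@R.T+v[:2]
v=least_squares(lambda v:np.r_[(model(v)-np.r_[F,B]).ravel(),(v[0]-600)*.001],[615,-230,0,-168,-12]).x
print(v,(model(v)-np.r_[F,B]).round(1).tolist())
c,s=np.cos(v[2]),np.sin(v[2]);m=(v[3]+v[4])/2
for y in(114,38,-38,-114): print((np.array([m*c-y*s,m*s+y*c])+v[:2]).round(1))
E
```

```text
[[449.4, -377.7], [447.1, -305.5], [445.9, -230.8], [445.6, -160.8], [447.1, -85.8]] [[604.3, -380.8], [604.1, -231.8], [604.3, -157.0]]
div dir [[154.89999999999998, -3.1000000000000227], [158.20000000000005, -1.0], [158.69999999999993, 3.8000000000000114]]
rail [[615.0, -379.3], [614.6, -86.8]]
[ 6.00048624e+02 -2.31231684e+02  5.77368925e-03 -1.53031202e+02
  4.03855599e+00] [[-1.5, -6.4], [0.4, -2.6], [1.1, -1.3], [1.0, 4.7], [-1.0, 5.7], [0.7, -2.4], [-0.0, 0.6], [-0.7, 1.8]]
[ 524.9 -117.7]
[ 525.3 -193.7]
[ 525.8 -269.7]
[ 526.2 -345.7]
```

```bash
python3 - <<'E'
from h import *
def loc(o,yaw,X):
    c,s=np.cos(yaw),np.sin(yaw); X=np.float64(X); return np.c_[o[0]+c*X[:,0]-s*X[:,1],o[1]+s*X[:,0]+c*X[:,1],X[:,2]]
w=np.load("w2.npy",allow_pickle=True).item()
S=1.9;im=cv2.resize(w["color"][80:325,60:480,::-1],(798,466),interpolation=cv2.INTER_CUBIC)
for yc in(114,38,-38,-114):
  for z,col in((78,(0,0,255)),(33,(0,255,0))):
    q=loc((615.5,-231.5),.006,[(-168,yc-33,z),(-168,yc+33,z),(-12,yc+33,z),(-12,yc-33,z)])
    p=((proj(w,q)-[60,80])*S*8).astype(int); cv2.polylines(im,[p],True,col,1,cv2.LINE_AA,3)
cv2.imwrite("pics/o2.png",im[:,:660])
E
```

```text
(no output)
```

View pics/o2.png

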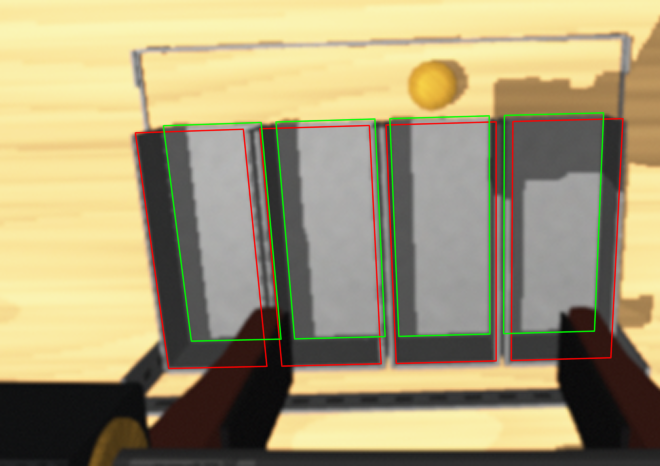

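Request:
move_arm(motion=[[4,41,0,0,0,0,62],[8,82,0,0,0,0.02,62],[12,123,0,0,0,0.03,62],[16,164,0,0,0,0.04,62],[20,205,0,0,0,0.06,62]])

```text
t: 3.1
ee_pos: [502.2, 8.7, 321.3]
orientation: [-2.172, -2.269, -0.001]
ft_force: [1.3, -0.7, 0.2]
width: 62.2
```

Request:
move_arm(motion=[[4,41,-25,0,0,0,62],[8,80,-50,0,0,0,62],[12,120,-75,0,0,0,62],[16,160,-90,0,0,0,62],[20,200,-100,0,0,0,62]])

```text
t: 3.52
ee_pos: [519.2, 191.6, 224.6]
orientation: [-2.172, -2.269, 0.003]
ft_force: [0.9, -0.7, 0.3]
width: 62.1
```

Request:
move_arm(motion=[[4,40,0,0,0,0,62],[8,80,0,0,0,0,62],[12,119,0,0,0,0,62],[12,119,0,0,0,0,62],[12,119,0,0,0,0,62]])

```text
t: 3.93
ee_pos: [531.7, 310.9, 225.9]
orientation: [-2.168, -2.273, 0.0]
ft_force: [-0.3, 0.6, -0.7]
width: 61.9
```

```bash
python3 - <<'E'
from h import *
from scipy.spatial.transform import Rotation as R
o=get_obs();x=R.from_rotvec(o["orientation"]).as_matrix();print(o["t"],o["ee_pos"],"yaw",np.arctan2(x[1,0],x[0,0])-np.pi/2,x[:,2],o["qvel"].round(3))
w=get_image("wrist");np.save("w3.npy",w,allow_pickle=True)
cv2.imwrite("pics/w3.png",w["color"][:,:,::-1])
E
```

```text
3.9333 [531.69204017 310.86885852 225.93743467] yaw 0.04714805313983583 [-4.26745838e-04 -7.72661561e-06 -9.99999909e-01] [-0.048 -0.02   0.039 -0.01   0.001 -0.014]
```

View pics/w3.png

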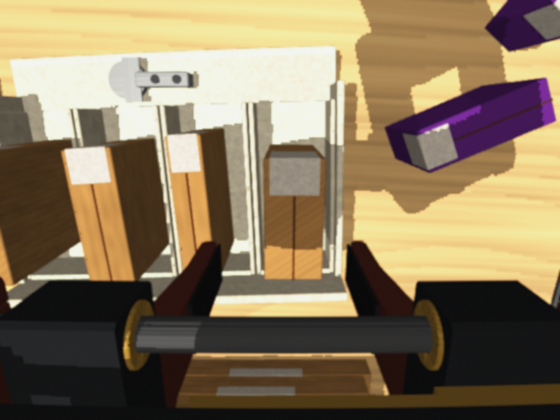

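Carton_d's top spans columns 265–324 and rows 155–278, well between the fingers.

```bash
python3 - <<'E'
from h import *
w=np.load("w3.npy",allow_pickle=True).item()
for n,z,q in(("d",145,[(266,157),(324,156),(266,278),(322,277)]),("a",137,[(168,136),(200,133),None,None]),("c",129,[(65,152),(109,149),(100,278),(134,278)])):
    q=[x for x in q if x]; P=back(w,q,z)[:,:2]; print(n,P.round(1).tolist(),P.mean(0).round(1))
E
```

```text
d [[489.9, 296.6], [487.3, 336.3], [581.2, 299.7], [578.3, 341.9]] [534.2 318.6]
a [[479.3, 226.9], [476.3, 249.5]] [477.8 238.2]
c [[494.7, 146.9], [491.2, 180.3], [596.2, 163.9], [594.7, 192.0]] [544.2 170.8]
```

Request:
move_arm(motion=[[2.5,7,-35,0,0,0.012,62],[2.5,7,-70,0,0,0.012,62],[2.5,7,-105,0,0,0.012,62],[2.5,7,-131,0,0,0.012,62],[2.5,7,-131,0,0,0.012,62]])

```text
t: 4.4
ee_pos: [531.8, 311.6, 90.2]
orientation: [-2.16, -2.278, 0.015]
ft_force: [-0.2, -1.2, -0.8]
width: 62.1
```

Request:
move_arm(motion=[[0,0,0,0,0,0,36],[0,0,0,0,0,0,36],[0,0,0,0,0,0,36],[0,0,0,0,0,0,36],[0,0,0,0,0,0,36]])

```text
t: 4.82
ee_pos: [537.2, 315.7, 97.8]
orientation: [2.16, 2.28, 0.007]
ft_force: [-2.0, 1.8, 7.8]
width: 44.0
```

Request:
move_arm(motion=[[0,0,15,0,0,0,36],[0,0,45,0,0,0,36],[0,0,85,0,0,0,36],[0,0,125,0,0,0,36],[0,0,150,0,0,0,36]])

```text
t: 5.23
ee_pos: [536.5, 314.7, 249.4]
orientation: [2.159, 2.28, 0.005]
ft_force: [0.5, 0.7, -6.2]
width: 44.3
```

Request:
move_arm(motion=[[-1,-20,0,0,0,-0.01,36],[-2,-55,0,0,0,-0.02,36],[-4,-95,0,0,0,-0.03,36],[-5,-135,0,0,0,-0.04,36],[-6,-175,0,0,0,-0.05,36]])

```text
t: 5.65
ee_pos: [528.6, 137.8, 245.3]
orientation: [2.216, 2.227, -0.001]
ft_force: [1.4, -0.9, -4.6]
width: 44.1
```

Request:
move_arm(motion=[[-1,-40,0,0,0,0,36],[-2,-80,0,0,0,0,36],[-3,-120,0,0,0,0,36],[-4,-160,0,0,0,0,36],[-4,-200,0,0,0,0,36]])

```text
t: 6.07
ee_pos: [524.5, -62.4, 245.4]
orientation: [-2.217, -2.226, 0.001]
ft_force: [0.3, -0.1, -5.4]
width: 44.2
```

Request:
move_arm(motion=[[0,-30,0,0,0,0,36],[0,-50,0,0,0,0,36],[0,-58,0,0,0,0,36],[0,-58,0,0,0,0,36],[0,-58,0,0,0,0,36]])

```text
t: 6.48
ee_pos: [525.3, -118.0, 245.2]
orientation: [-2.217, -2.224, -0.0]
ft_force: [-1.0, 0.4, -6.6]
width: 43.9
```

```bash
cat > s.py <<'E'
from h import *
from scipy.spatial.transform import Rotation as R
import sys
o=get_obs();x=R.from_rotvec(o["orientation"]).as_matrix();print(o["t"],o["ee_pos"].round(1),"yaw",round(np.arctan2(x[1,0],x[0,0])-np.pi/2,4),o["width"].round(1),o["ft_force"].round(1),o["qvel"].round(2),o["qpos"].round(2))
if len(sys.argv)>1:
    w=get_image("wrist");np.save(sys.argv[1]+".npy",w,allow_pickle=True)
    cv2.imwrite(f"pics/{sys.argv[1]}.png",w["color"][:,:,::-1])
E
python3 s.py w4
```

```text
Traceback (most recent call last):
  File "s.py", line 4, in <module>
    o=get_obs();x=R.from_rotvec(o["orientation"]).as_matrix();print(o["t"],o["ee_pos"].round(1),"yaw",round(np.arctan2(x[1,0],x[0,0])-np.pi/2,4),o["width"].round(1),o["ft_force"].round(1),o["qvel"].round(2),o["qpos"].round(2))
                                                                                                                                                 ^^^^^^^^^^^^^^^^
AttributeError: 'float' object has no attribute 'round'
```

Request:
move_arm(motion=[[0,1,-40,0,0,0.003,36],[0,1,-80,0,0,0.003,36],[0,1,-115,0,0,0.003,36],[0,1,-135,0,0,0.003,36],[0,1,-143,0,0,0.003,36]])

```text
t: 6.9
ee_pos: [523.5, -115.1, 99.0]
orientation: [-2.208, -2.228, 0.005]
ft_force: [-0.4, 0.2, -5.5]
width: 43.9
```

```bash
sed -i 's/o\["width"\].round(1)/round(float(o["width"]),1)/' s.py; python3 s.py w4
```

```text
6.9 [ 523.5 -115.1   99. ] yaw 0.009 43.9 [-0.4  0.2 -5.5] [-0.01  0.11  0.   -0.   -0.15 -0.  ] [-0.24  0.48  1.9   0.    0.77 -1.82]
```

View pics/w4.png

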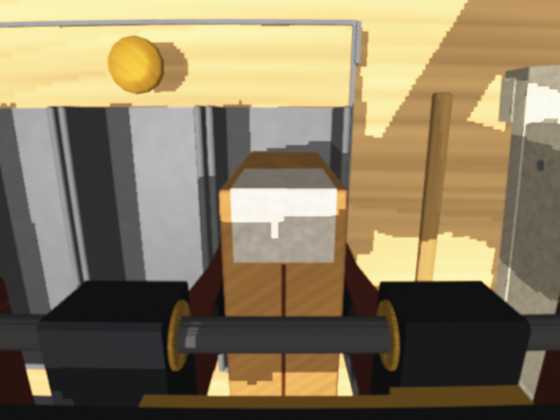

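```bash
python3 - <<'E'
from h import *
w=np.load("w4.npy",allow_pickle=True).item()
print(back(w,[(258,153),(320,152)],40).round(1), back(w,[(54,107),(66,107),(199,107),(212,107),(346,107)],78).round(1), back(w,[(222,190),(345,190)],151).round(1))
E
```

```text
[[ 475.7 -131.7   40. ]
 [ 474.8  -93.    40. ]] [[ 448.9 -232.6   78. ]
 [ 448.9 -226.4   78. ]
 [ 448.9 -158.5   78. ]
 [ 448.8 -152.    78. ]
 [ 448.2  -84.8   78. ]] [[ 475.6 -135.7  151. ]
 [ 475.2  -96.5  151. ]]
```

Request:
move_arm(motion=[[0,0,-2,0,0,0,36],[0,0,-4,0,0,0,36],[0,0,-5,0,0,0,36],[0,0,-6,0,0,0,36],[0,0,-6,0,0,0,36]])

```text
t: 7.37
ee_pos: [526.9, -117.5, 97.8]
orientation: [2.212, 2.228, 0.003]
ft_force: [-0.9, 0.9, 2.0]
width: 44.2
```

Contact felt (force from −5.5 to +2). Release and lift.

Request:
move_arm(motion=[[0,0,0,0,0,0,58],[0,0,0,0,0,0,58],[0,0,0,0,0,0,58],[0,0,20,0,0,0,58],[0,0,60,0,0,0,58]])

```text
t: 7.78
ee_pos: [522.9, -116.8, 153.3]
orientation: [-2.209, -2.224, 0.007]
ft_force: [0.3, 0.9, -0.6]
width: 58.0
```

Request:
move_arm(motion=[[0,20,35,0,0,0,46],[1,60,65,0,0,0.02,46],[2,100,65,0,0,0.04,46],[3,140,65,0,0,0.06,46],[4,180,65,0,0,0.09,46]])

```text
t: 8.2
ee_pos: [530.2, 62.1, 222.7]
orientation: [2.11, 2.325, 0.003]
ft_force: [0.6, 0.1, 0.2]
width: 45.7
```

Request:
move_arm(motion=[[2,40,0,0,0,0,46],[4,80,0,0,0,0,46],[6,120,0,0,0,0,46],[8,160,0,0,0,0,46],[8,178,0,0,0,0,46]])

```text
t: 8.62
ee_pos: [538.0, 242.9, 221.6]
orientation: [2.109, 2.329, 0.003]
ft_force: [-0.4, -0.3, -1.2]
width: 45.9
```

Request:
move_arm(motion=[[0,0,0,0,0,0,46],[0,0,0,0,0,0,46]])

```text
t: 8.78
ee_pos: [537.5, 239.3, 221.1]
orientation: [2.108, 2.329, -0.001]
ft_force: [1.0, -0.5, -0.4]
width: 46.1
```

```bash
python3 s.py w5
```

```text
8.7833 [537.5 239.3 221.1] yaw 0.0993 46.1 [ 1.  -0.5 -0.4] [-0.04 -0.01  0.02 -0.    0.   -0.01] [ 0.4   0.37  1.71 -0.    1.06 -1.27]
```

View pics/w5.png

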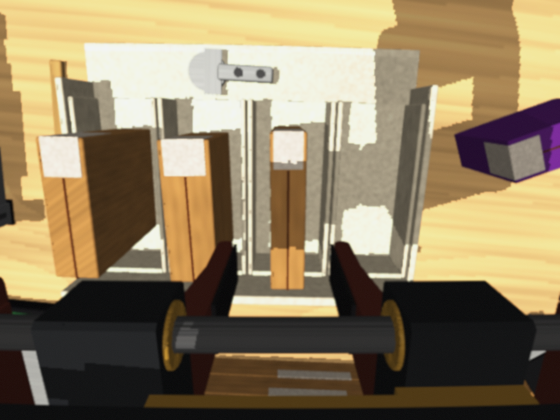

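```bash
python3 - <<'E'
from h import *
w=np.load("w5.npy",allow_pickle=True).item()
for n,z,q in(("a",137,[(271,131),(306,130),(271,290),(304,290)]),("c",129,[(160,147),(206,144),None,None]),("b",155,[(39,140),(81,139),(57,276),(98,277)])):
    q=[x for x in q if x]; P=back(w,q,z)[:,:2]; print(n,P.round(1).tolist(),P.mean(0).round(1))
E
```

```text
a [[478.9, 224.5], [475.9, 248.3], [598.9, 235.4], [596.4, 260.8]] [537.5 242.3]
c [[498.2, 146.1], [493.0, 179.0]] [495.6 162.5]
b [[497.7, 75.6], [494.6, 103.5], [594.3, 80.5], [591.8, 110.6]] [544.6  92.6]
```

Request:
move_arm(motion=[[0,2.5,-40,0,0,0,46],[0,2.5,-80,0,0,0,46],[0,2.5,-115,0,0,0,46],[0,2.5,-126,0,0,0,46],[0,2.5,-126,0,0,0,46]])

```text
t: 9.25
ee_pos: [535.8, 238.8, 92.5]
orientation: [-2.111, -2.323, 0.009]
ft_force: [-0.9, -1.0, -0.2]
width: 46.2
```

Request:
move_arm(motion=[[0,0,0,0,0,0,18],[0,0,0,0,0,0,18],[0,0,0,0,0,0,18],[0,0,0,0,0,0,18],[0,0,0,0,0,0,18]])

```text
t: 9.67
ee_pos: [539.2, 241.6, 97.4]
orientation: [2.11, 2.325, 0.005]
ft_force: [-0.7, -0.3, 8.6]
width: 26.0
```

```bash
python3 s.py
```

```text
9.6667 [539.2 241.6  97.4] yaw 0.0973 26.0 [-0.7 -0.3  8.6] [ 0. -0. -0.  0. -0.  0.] [ 0.4   0.54  1.79 -0.    0.81 -1.27]
```

Request:
move_arm(motion=[[0,0,15,0,0,0,18],[0,0,45,0,0,0,18],[0,0,85,0,0,0,18],[0,0,125,0,0,0,18],[0,0,150,0,0,0,18]])

```text
t: 10.08
ee_pos: [538.6, 241.7, 249.7]
orientation: [2.109, 2.325, 0.006]
ft_force: [0.3, -0.1, -3.2]
width: 25.7
```

Request:
move_arm(motion=[[-1,-20,0,0,0,-0.02,18],[-3,-55,0,0,0,-0.04,18],[-5,-95,0,0,0,-0.06,18],[-7,-135,0,0,0,-0.08,18],[-8,-175,0,0,0,-0.091,18]])

```text
t: 10.5
ee_pos: [528.9, 64.8, 245.8]
orientation: [2.214, 2.228, 0.001]
ft_force: [0.1, 0.0, -3.6]
width: 25.9
```

Request:
move_arm(motion=[[-1,-40,0,0,0,0,18],[-2,-80,0,0,0,0,18],[-3,-120,0,0,0,0,18],[-4,-160,0,0,0,0,18],[-5,-200,0,0,0,0,18]])

```text
t: 10.92
ee_pos: [524.1, -135.6, 245.8]
orientation: [2.214, 2.228, 0.001]
ft_force: [0.8, -0.1, -2.4]
width: 26.0
```

Request:
move_arm(motion=[[0,-30,0,0,0,0,18],[0,-50,0,0,0,0,18],[0,-60,0,0,0,0,18],[0,-60,0,0,0,0,18],[0,-60,0,0,0,0,18]])

```text
t: 11.33
ee_pos: [524.5, -193.4, 245.2]
orientation: [-2.215, -2.227, -0.0]
ft_force: [0.2, 0.2, -2.5]
width: 26.0
```

```bash
python3 s.py
```

```text
11.3333 [ 524.5 -193.4  245.2] yaw 0.0053 26.0 [ 0.2  0.2 -2.5] [ 0.03 -0.    0.01  0.   -0.    0.  ] [-0.37  0.3   1.76  0.    1.08 -1.95]
```

Request:
move_arm(motion=[[0,0,-40,0,0,0,18],[0,0,-80,0,0,0,18],[0,0,-115,0,0,0,18],[0,0,-135,0,0,0,18],[0,0,-142,0,0,0,18]])

```text
t: 11.75
ee_pos: [522.5, -191.1, 99.9]
orientation: [-2.208, -2.226, 0.004]
ft_force: [-1.1, 0.2, -3.0]
width: 25.9
```

Request:
move_arm(motion=[[0,0,-2,0,0,0,18],[0,0,-4,0,0,0,18],[0,0,-6,0,0,0,18],[0,0,-7,0,0,0,18],[0,0,-7,0,0,0,18]])

```text
t: 12.17
ee_pos: [525.7, -194.0, 97.4]
orientation: [2.213, 2.227, 0.002]
ft_force: [0.7, 0.4, -1.2]
width: 25.8
```

```bash
python3 s.py w6
```

```text
12.1667 [ 525.7 -194.    97.4] yaw 0.0061 25.8 [ 0.7  0.4 -1.2] [-0. -0. -0.  0.  0. -0.] [-0.37  0.5   1.85  0.    0.78 -1.95]
```

View pics/w6.png

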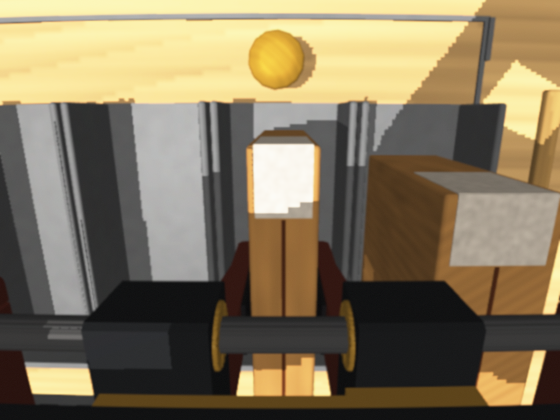

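Carton a is centred in bay 2 (columns 248–318 between walls at 214 and 352) and d stands straight in bay 1. Contact is only partial, so I'll go 2 mm lower, release, and go for c.

Request:
move_arm(motion=[[0,0,-1,0,0,0,18],[0,0,-2,0,0,0,18],[0,0,-2,0,0,0,18]])

```text
t: 12.47
ee_pos: [525.6, -194.1, 97.3]
orientation: [2.214, 2.226, 0.002]
ft_force: [-6.4, 4.6, 21.5]
width: 26.1
```

Request:
move_arm(motion=[[0,0,0,0,0,0,40],[0,0,0,0,0,0,40],[0,0,0,0,0,0,40],[0,0,20,0,0,0,40],[0,0,60,0,0,0,40]])

```text
t: 12.88
ee_pos: [521.7, -192.8, 150.9]
orientation: [-2.209, -2.222, 0.006]
ft_force: [0.4, 0.1, -0.3]
width: 40.2
```

Request:
move_arm(motion=[[0,10,40,0,0,0,56],[2,45,65,0,0,0.02,56],[4,85,65,0,0,0.04,56],[6,125,65,0,0,0.06,56],[8,165,65,0,0,0.09,56]])

```text
t: 13.3
ee_pos: [532.9, -27.5, 220.1]
orientation: [2.112, 2.324, 0.002]
ft_force: [0.8, 0.1, -0.7]
width: 56.0
```

Request:
move_arm(motion=[[3,40,0,0,0,0,56],[6,80,0,0,0,0,56],[9,120,0,0,0,0,56],[12,160,0,0,0,0,56],[12,197,0,0,0,0,56]])

```text
t: 13.72
ee_pos: [544.9, 170.4, 219.3]
orientation: [2.112, 2.326, 0.001]
ft_force: [-0.1, -0.1, -0.4]
width: 55.9
```

Request:
move_arm(motion=[[0,0,0,0,0,0,56],[0,0,0,0,0,0,56],[0,0,0,0,0,0,56]])

```text
t: 13.97
ee_pos: [544.4, 167.7, 218.9]
orientation: [-2.111, -2.326, 0.001]
ft_force: [0.0, 0.1, -0.1]
width: 56.2
```

```bash
python3 s.py w7
```

```text
13.9667 [544.4 167.7 218.9] yaw 0.0968 56.2 [ 0.   0.1 -0.1] [-0.03 -0.01  0.01  0.   -0.    0.  ] [ 0.28  0.35  1.76 -0.    1.04 -1.39]
```

View pics/w7.png

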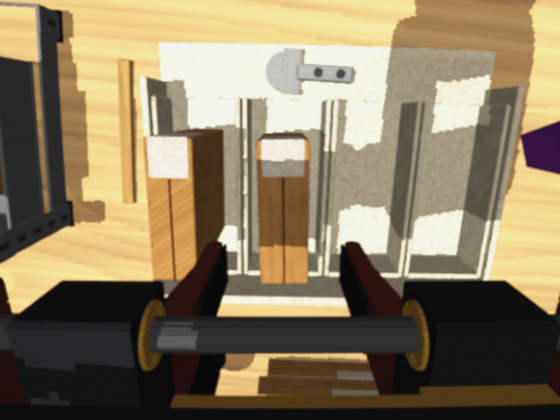

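```bash
python3 - <<'E'
from h import *
w=np.load("w7.npy",allow_pickle=True).item()
for n,z,q in(("c",129,[(258,138),(310,137),(260,283),(308,282)]),("b",155,[(146,137),(190,136),(153,280),None])):
    q=[x for x in q if x]; P=back(w,q,z)[:,:2]; print(n,P.round(1).tolist(),P.mean(0).round(1))
E
```

```text
c [[491.8, 144.2], [487.6, 180.5], [603.7, 154.5], [599.2, 192.1]] [545.6 167.8]
b [[495.8, 75.1], [492.6, 103.0], [595.4, 79.4]] [528.   85.8]
```

Request:
move_arm(motion=[[1,0,-40,0,0,0,56],[1,0,-80,0,0,0,56],[1,0,-115,0,0,0,56],[1,0,-124,0,0,0,56],[1,0,-124,0,0,0,56]])

```text
t: 14.43
ee_pos: [543.9, 166.1, 92.8]
orientation: [-2.113, -2.321, 0.008]
ft_force: [0.9, 0.5, 0.7]
width: 55.8
```

Request:
move_arm(motion=[[0,0,0,0,0,0,30],[0,0,0,0,0,0,30],[0,0,0,0,0,0,30],[0,0,0,0,0,0,30],[0,0,0,0,0,0,30]])

```text
t: 14.85
ee_pos: [547.3, 168.4, 97.4]
orientation: [2.111, 2.324, 0.005]
ft_force: [-0.8, -0.7, 8.4]
width: 37.5
```

```bash
python3 s.py
```

```text
14.85 [547.3 168.4  97.4] yaw 0.096 37.5 [-0.8 -0.7  8.4] [ 0.  0. -0. -0.  0.  0.] [ 0.28  0.52  1.83 -0.    0.79 -1.39]
```

Request:
move_arm(motion=[[0,0,15,0,0,0,30],[0,0,45,0,0,0,30],[0,0,85,0,0,0,30],[0,0,125,0,0,0,30],[0,0,150,0,0,0,30]])

```text
t: 15.27
ee_pos: [546.5, 168.5, 249.5]
orientation: [2.11, 2.324, 0.006]
ft_force: [0.1, 0.6, -4.6]
width: 37.7
```

Request:
move_arm(motion=[[-2,-20,0,0,0,-0.02,30],[-4,-55,0,0,0,-0.04,30],[-7,-95,0,0,0,-0.06,30],[-10,-135,0,0,0,-0.08,30],[-12,-175,0,0,0,-0.09,30]])

```text
t: 15.68
ee_pos: [532.6, -8.1, 245.6]
orientation: [2.214, 2.228, -0.0]
ft_force: [1.3, -1.0, -4.7]
width: 38.0
```

Request:
move_arm(motion=[[-2,-40,0,0,0,0,30],[-4,-80,0,0,0,0,30],[-6,-120,0,0,0,0,30],[-8,-160,0,0,0,0,30],[-8,-200,0,0,0,0,30]])

```text
t: 16.1
ee_pos: [524.6, -208.4, 245.5]
orientation: [-2.214, -2.228, 0.0]
ft_force: [1.4, 0.2, -5.1]
width: 37.6
```

Request:
move_arm(motion=[[0,-30,0,0,0,0,30],[0,-50,0,0,0,0,30],[0,-62,0,0,0,0,30],[0,-62,0,0,0,0,30],[0,-62,0,0,0,0,30]])

```text
t: 16.52
ee_pos: [525.3, -268.5, 245.0]
orientation: [-2.215, -2.227, -0.0]
ft_force: [-0.5, 1.0, -3.6]
width: 38.0
```

```bash
python3 s.py
```

```text
16.5167 [ 525.3 -268.5  245. ] yaw 0.0053 38.0 [-0.5  1.  -3.6] [ 0.03 -0.01  0.01  0.    0.    0.  ] [-0.49  0.35  1.69  0.    1.11 -2.07]
```

Request:
move_arm(motion=[[0,0,-40,0,0,0,30],[0,0,-80,0,0,0,30],[0,0,-115,0,0,0,30],[0,0,-135,0,0,0,30],[0,0,-142,0,0,0,30]])

```text
t: 16.93
ee_pos: [523.5, -265.8, 99.7]
orientation: [-2.208, -2.225, 0.003]
ft_force: [-0.5, 1.1, -4.5]
width: 37.5
```

Request:
move_arm(motion=[[0,0,-2,0,0,0,30],[0,0,-4,0,0,0,30],[0,0,-6,0,0,0,30],[0,0,-8,0,0,0,30],[0,0,-8,0,0,0,30]])

```text
t: 17.35
ee_pos: [527.0, -269.4, 97.3]
orientation: [2.212, 2.226, 0.002]
ft_force: [-1.7, 0.3, 3.0]
width: 37.9
```

```bash
python3 s.py w8
```

```text
17.35 [ 527.  -269.4   97.3] yaw 0.0061 37.9 [-1.7  0.3  3. ] [-0. -0. -0.  0. -0.  0.] [-0.49  0.54  1.78  0.    0.81 -2.07]
```

View pics/w8.png

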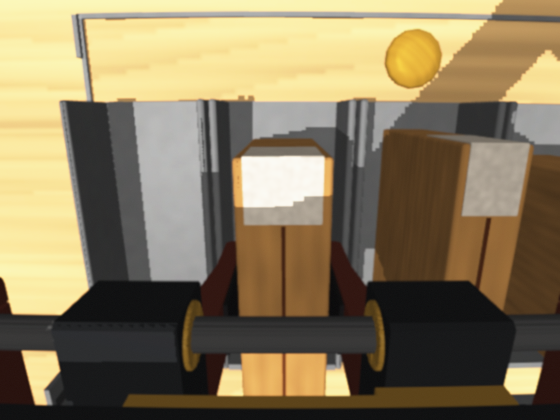

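Carton c is centred in bay 3 (columns 234–331 between walls at 212 and 352), with floor contact felt. Release and fetch b.

Request:
move_arm(motion=[[0,0,0,0,0,0,52],[0,0,0,0,0,0,52],[0,0,0,0,0,0,52],[0,0,20,0,0,0,52],[0,0,60,0,0,0,52]])

```text
t: 17.82
ee_pos: [522.9, -267.4, 151.7]
orientation: [-2.209, -2.222, 0.004]
ft_force: [0.4, -0.5, -0.6]
width: 52.0
```

Request:
move_arm(motion=[[0,10,40,0,0,0,50],[2,45,65,0,0,0.02,50],[4,85,65,0,0,0.03,50],[6,125,65,0,0,0.04,50],[8,165,65,0,0,0.05,50]])

```text
t: 18.23
ee_pos: [533.9, -102.6, 221.2]
orientation: [2.158, 2.281, 0.002]
ft_force: [0.3, 1.0, -0.1]
width: 49.7
```

Request:
move_arm(motion=[[3,40,0,0,0,0,50],[6,80,0,0,0,0,50],[9,120,0,0,0,0,50],[10,160,0,0,0,0,50],[10,197,0,0,0,0,50]])

```text
t: 18.65
ee_pos: [543.7, 95.4, 220.4]
orientation: [2.158, 2.283, 0.001]
ft_force: [0.3, 0.5, 1.1]
width: 50.1
```

Request:
move_arm(motion=[[0,0,0,0,0,0,50],[0,0,0,0,0,0,50],[0,0,0,0,0,0,50]])

```text
t: 18.9
ee_pos: [543.6, 92.9, 220.1]
orientation: [2.157, 2.284, -0.001]
ft_force: [-0.7, 0.7, 0.1]
width: 50.0
```

```bash
python3 s.py w9
```

```text
18.9 [543.6  92.9 220.1] yaw 0.0569 50.0 [-0.7  0.7  0.1] [-0.03 -0.    0.    0.   -0.    0.  ] [ 0.15  0.32  1.8  -0.    1.03 -1.48]
```

View pics/w9.png

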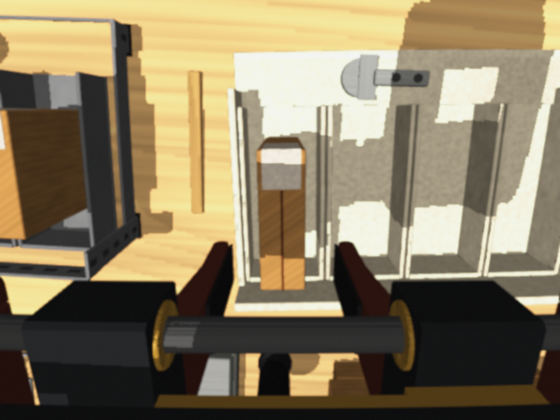

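Carton b (columns 257–306) is centred between the fingers; descend.

Request:
move_arm(motion=[[1,0,-40,0,0,0,50],[1,0,-80,0,0,0,50],[1,0,-115,0,0,0,50],[1,0,-125,0,0,0,50],[1,0,-125,0,0,0,50]])

```text
t: 19.37
ee_pos: [542.8, 91.4, 92.7]
orientation: [-2.158, -2.278, 0.007]
ft_force: [-0.1, 0.1, 0.3]
width: 49.9
```

Request:
move_arm(motion=[[0,0,0,0,0,0,24],[0,0,0,0,0,0,24],[0,0,0,0,0,0,24],[0,0,0,0,0,0,24],[0,0,0,0,0,0,24]])

```text
t: 19.78
ee_pos: [546.4, 93.1, 97.3]
orientation: [2.156, 2.281, 0.004]
ft_force: [0.8, -2.4, 7.3]
width: 31.5
```

```bash
python3 s.py
```

```text
19.7833 [546.4  93.1  97.3] yaw 0.0562 31.5 [ 0.8 -2.4  7.3] [ 0.  0.  0. -0.  0.  0.] [ 0.15  0.5   1.87 -0.    0.77 -1.48]
```

Request:
move_arm(motion=[[0,0,15,0,0,0,24],[0,0,45,0,0,0,24],[0,0,85,0,0,0,24],[0,0,125,0,0,0,24],[0,0,150,0,0,0,24]])

```text
t: 20.2
ee_pos: [545.5, 93.4, 249.4]
orientation: [2.156, 2.281, 0.005]
ft_force: [-0.2, 0.6, -4.0]
width: 32.0
```

Request:
move_arm(motion=[[-2,-20,0,0,0,-0.01,24],[-4,-55,0,0,0,-0.02,24],[-7,-95,0,0,0,-0.03,24],[-10,-135,0,0,0,-0.04,24],[-12,-175,0,0,0,-0.05,24]])

```text
t: 20.62
ee_pos: [531.7, -83.0, 245.7]
orientation: [2.214, 2.229, 0.0]
ft_force: [1.0, -0.3, -4.2]
width: 32.2
```

Request:
move_arm(motion=[[-2,-40,0,0,0,0,24],[-4,-80,0,0,0,0,24],[-6,-120,0,0,0,0,24],[-8,-160,0,0,0,0,24],[-8,-200,0,0,0,0,24]])

```text
t: 21.03
ee_pos: [523.6, -283.4, 245.5]
orientation: [-2.214, -2.228, 0.0]
ft_force: [-0.6, -0.4, -3.4]
width: 31.6
```

Request:
move_arm(motion=[[0,-30,0,0,0,0,24],[0,-50,0,0,0,0,24],[0,-63,0,0,0,0,24],[0,-63,0,0,0,0,24],[0,-63,0,0,0,0,24]])

```text
t: 21.45
ee_pos: [524.3, -344.4, 245.0]
orientation: [-2.215, -2.227, -0.0]
ft_force: [-1.4, 0.8, -4.3]
width: 31.5
```

```bash
python3 s.py
```

```text
21.45 [ 524.3 -344.4  245. ] yaw 0.0053 31.5 [-1.4  0.8 -4.3] [ 0.02 -0.01  0.01  0.    0.    0.  ] [-0.6   0.4   1.6   0.    1.13 -2.18]
```

Request:
move_arm(motion=[[0,0,-40,0,0,0,24],[0,0,-80,0,0,0,24],[0,0,-115,0,0,0,24],[0,0,-135,0,0,0,24],[0,0,-142,0,0,0,24]])

```text
t: 21.87
ee_pos: [522.7, -341.5, 99.4]
orientation: [-2.208, -2.225, 0.002]
ft_force: [-0.2, 0.9, -4.4]
width: 32.0
```

Request:
move_arm(motion=[[0,0,-2,0,0,0,24],[0,0,-4,0,0,0,24],[0,0,-6,0,0,0,24],[0,0,-8,0,0,0,24],[0,0,-8,0,0,0,24]])

```text
t: 22.28
ee_pos: [526.0, -345.5, 97.3]
orientation: [2.212, 2.226, 0.001]
ft_force: [-0.5, 1.6, 2.2]
width: 32.0
```

```bash
python3 s.py w10
```

```text
22.2833 [ 526.  -345.5   97.3] yaw 0.0061 32.0 [-0.5  1.6  2.2] [-0.  0.  0.  0. -0. -0.] [-0.6   0.59  1.7   0.    0.86 -2.18]
```

View pics/w10.png

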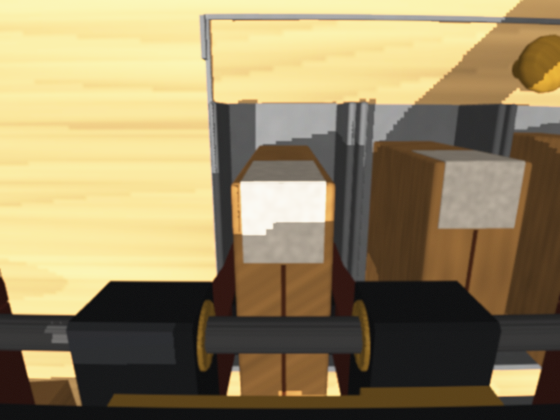

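Carton b is centred in bay 4 with floor contact. Release, rise and take a final view.

Request:
move_arm(motion=[[0,0,0,0,0,0,46],[0,0,0,0,0,0,46],[0,0,0,0,0,0,46],[0,0,20,0,0,0,46],[0,0,60,0,0,0,46]])

```text
t: 22.75
ee_pos: [521.9, -343.0, 151.3]
orientation: [-2.209, -2.222, 0.003]
ft_force: [-0.5, -0.0, -0.0]
width: 46.1
```

Request:
move_arm(motion=[[0,5,40,0,0,0,60],[-5,20,75,0,0,0,60],[-15,40,110,0,0,0,60],[-25,65,140,0,0,0,60],[-40,90,165,0,0,0,60]])

```text
t: 23.17
ee_pos: [485.1, -254.5, 322.8]
orientation: [2.213, 2.226, 0.001]
ft_force: [0.8, 0.1, 0.8]
width: 59.9
```

Request:
move_arm(motion=[[-10,20,10,0,0,0,60],[-20,25,20,0,0,0,60],[-20,25,20,0,0,0,60],[-20,25,20,0,0,0,60],[-20,25,20,0,0,0,60]])

```text
t: 23.58
ee_pos: [465.0, -230.3, 339.6]
orientation: [-2.215, -2.228, 0.0]
ft_force: [-0.5, -1.0, -0.3]
width: 60.0
```

```bash
python3 - <<'E'
from h import *
w=get_image("wrist");t=get_image("top");s=get_image("side")
np.save("wf.npy",w,allow_pickle=True)
a=w["color"][60:290,:460,::-1]; a=cv2.resize(a,(798,399),interpolation=cv2.INTER_CUBIC)
b=cv2.resize(s["color"][140:340,260:480,::-1],(220,200)); c=cv2.resize(t["color"][130:260,300:470,::-1],(262,200))
r=np.zeros((200,798,3),np.uint8); r[:,:220]=b; r[:,240:502]=c
cv2.imwrite("pics/f.png",np.vstack([a,r]))
E
python3 s.py
```

```text
23.7333 [ 464.8 -230.3  339.1] yaw 0.0055 59.8 [0.1 0.5 0.2] [-0.  0.  0.  0.  0. -0.] [-0.48  0.14  1.74 -0.    1.26 -2.06]
```

View pics/f.png

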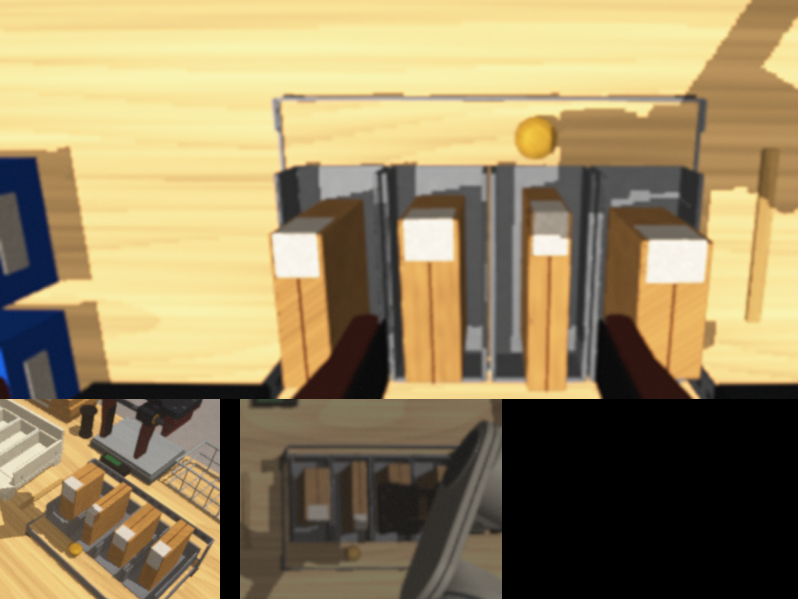

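The wrist view shows the four cartons upright and straight, one to a bay. Right to left in this mirrored view they are d (675,260), a (548,250), c (430,250) and b (298,260), labels to the front. The old rack is empty and the robot touches nothing.

```bash
python3 -c "
from workcell import *
print(close_job())"
```

```text
the job is handed in; nothing more can be done
None
```

All four cartons now stand in the steel rack, one to a bay, in the old order from left to right: d, a, c, b. The job is handed in, at about 24 s of the 109 s allowed.

- **Final check:** the last wrist and side views show every carton upright, straight and near the middle of its bay, with the label end to the front. The old rack is empty. The top view was partly blocked by the arm, so it confirms only the left bays. The purple look-alikes were not touched.
- **Identification:** the measured lengths, thicknesses and grip widths (44, 26, 38 and 32 mm) agree with d, a, c and b.
- **Setting down:** each carton was lowered until the wrist force showed floor contact, then released. Carton a needed 2 mm more to get clear contact. The highest force I read was 21.5 N upward at the wrist, on that step.
- **What disagreed:** the divider spacing I first read off the new rack by eye was about 5% too small. An overlay of the known rack sizes showed my reading was at fault, and I placed by the overlay. My estimates of d's position across bay 1 differ by up to about 4 mm, within the clearance.

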